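# Nudge the chassis plate onto the jig pins

## Task

The blue chassis plate lies loose on the assembly jig, riding on its two brass pins. With the fingertips, nudge it sideways - back against the dark fence, then along the fence towards the pins - until its two round holes drop over both pins and it lies flat on the grey bed; only push it, never grip, lift or tip it. Leave everything else on the table where it is and take the hand away.

Things in the scene. Friction and masses are not known exactly. Their poses are not given: they have to be found in the camera images.
- plate: Loose blue plastic chassis plate, 120 (own x) x 140 (own y) x 12 mm, 0.15 to 0.31 kg. Origin: centre of its underside. Starts level on the jig, its -y part on the ledge, its +y part on the pin tips (underside 17 mm above the table), within 8 deg of parallel to the jig. Slides easily, with 0.3 to 1.5 N of friction. Seated: own axes parallel to the jig's, underside 12 mm and top 24 mm above the table.
- plate_rear (a point): Middle of the plate's rear (own -y) side face, at mid-thickness: the face to push when sliding it along the fence. At the start the plate is 16 to 42 mm short of its seat along jig y.
- plate_near (a point): Middle of the plate's near (own -x) side face, at mid-thickness: the face to push towards the fence. At the start the plate's middle is 10 to 22 mm short of its seat along jig x.
- plate_hole0 (a point): Top mouth of the plate's round through hole at own (-25, +15) mm, 10 mm in diameter; it belongs over pin_near. (A rectangular window 51 x 31 mm centred on own (0, -25) mm is no locating hole.)
- plate_hole1 (a point): Top mouth of the plate's other round hole, 10 mm in diameter, at own (+25, +15) mm; it belongs over pin_far.
- jig: Assembly jig fixed to the table. Origin: on the table, midway between the pins. Its x points away from the robot, within 20 deg. Grey bed: top 12 mm above the table, x -75 to +75, y -88 to +70 mm. Aluminium ledge on its -y side: top 17 mm above the table, y -155 to -88 mm. Dark steel fence along the whole +x side, 34 mm tall.
- pin_near (a point): Centre of the tip of the brass pin at jig (-25, 0) mm, tip 17 mm above the table: 8 mm in diameter, 5 mm tall above the bed, upper 3 mm tapered to a 4 mm flat tip.
- pin_far (a point): Centre of the tip of the other, equal brass pin, at jig (+25, 0) mm.
- fence_face (a point): Middle of the top edge of the fence's inner face, at jig x = +60.5, y = -42.5 mm, 34 mm above the table. With the plate flat against this face its holes are in line with the pins, and sliding it towards jig +y brings them over the pins.
- ledge_edge (a point): Middle of the ledge's +y edge, jig (0, -88) mm, 17 mm above the table. Once the plate's rear side passes this edge it drops 5 mm to the bed; 3 mm further on the holes drop over the pins, which then stop the plate.
- seat (a point): Where the plate's origin belongs: jig (0, -15) mm, 12 mm above the table, on the bed; the plate's rear side is then at jig y = -85 mm, 3 mm past the ledge.
- spare_wheel: Bystander: black rubber wheel with yellow hub, 64 mm across, 26 mm high, lying flat on the table beyond the +y end of the jig.
- gearmotor: Bystander: small yellow gear motor with a steel can, about 22 x 70 x 19 mm, lying on the table behind the fence.
- standoff: Bystander: upright brass standoff, 14 mm across, 45 mm tall, standing on the table behind the fence.
- robot_car: Bystander: four-wheeled robot car, blue deck, black wheels, about 200 x 160 x 65 mm, at the left of the table.
- mouse: Bystander: white computer mouse, about 105 x 60 x 31 mm, at the right of the table.
- screwdriver: Bystander: screwdriver with a red handle, lying between the jig and the laptop on the robot's right.
- mug: Bystander: white mug, 76 mm across, 80 mm tall, at the right of the table.
Mind the look-alikes: they are no part of the job. Of the things like the plate, leave any that is brown; of the rest the smaller one is meant.

How it is judged:
By the outcome, as a careful person would: the job done as asked, in the order asked, and still so for the second after the job is handed in, with the robot touching nothing.
It also fails if it takes over 43 s, if anything falls off the work surface, if the arm or the gripper's body presses on something with over 40 N, if the wrist force passes 120 N, or if a joint passes its speed limit or range.

## Robot

A 7-joint arm with a two-finger parallel gripper is mounted at the origin on the work surface. World frame = base frame: x ahead of the robot, y to its left, z up, the work surface at z = 0. Lengths are in m, angles in rad, forces in N, time in s.
With the tool pointing down it reaches from about 0.4 to 0.875 m from the base axis. Payload 6.5 kg.
Tool frame: the origin (TCP) lies midway between the tips of the shut fingers; the grasp point (between the pads) lies 19 mm behind it; x points along the fingers, y is the direction in which the jaws open and shut, and the axes are right-handed (so a half turn about x gives the same grasp; the last joint's range is limited). The gripper opens to 88 mm and grips with 3 to 60 N. Pads are 18 mm wide; open, the fingers measure 123 mm over their backs; the gripper's body (75 mm by 187 mm) begins 45 mm behind the grasp point.
Start: joints at [-1.224, 0.536, -0.004, 1.538, 0.003, 1.067, -0.071], TCP at [0.261, 0.595, 0.239] pointing down, gripper open.
Joint ranges: [-2.7, 2.7], [-0.37, 2.16], [-1.27, 1.26], [0.24, 2.4], [-1.31, 4.45], [0.19, 1.91], [-2.76, 2.76]. Speed limits (rad/s): [2.39, 2.39, 3.14, 3.14, 3.14, 3.14, 3.14].

## Interface

Orientations are given as [roll, pitch, yaw] about the fixed x, y, z axes, in that order (R = Rz(yaw) Ry(pitch) Rx(roll)).
In Python, from cell import move_to, move_l, goto_joints, set_gripper, hold, solve_ik, get_image, IKError, job_done, get_time, get_joint_pos, get_joint_vel, get_joint_efforts, get_ee_pos, get_eef_rot, get_contact_force, get_wrist_torque, get_opening gives the robot as it stands. Calls block until the motion is done:
- move_to(position, orientation): joint-space move of the TCP to a pose.
- move_l(position, attitude=None, vel=0.15, f_stop=None): straight line of the TCP; attitude=None keeps the orientation; vel is the mean speed in m/s. With f_stop (N) it stops when the force on the tool has changed by that much, and returns True; else False.
- goto_joints(angles): joint-space move.
- set_gripper(opening, grasp_force=None): finger opening in m; grasp_force is the grip in N (None keeps the last); returns when the fingers have stopped.
- hold(seconds).
- solve_ik(position, orientation): joint angles nearest the present ones, or None.
- get_image(name): name is "scene" or "top" or "wrist"; returns a dict with "frame" (480x640x3 uint8, red, green, blue), "fx", "fy", "cx", "cy" (pixels), "R" (3x3) and "t" (3): a world point X has camera coordinates R X + t. Camera axes: x right, y down, z forward; pixel columns grow to the right and rows downward; lengths in m; the calibration is good to about 2 mm. A picture is of the moment at which its call begins. There is no depth.
A pose or a line that the arm cannot do raises IKError and nothing moves.
- job_done(): hands the job in, once; it reports no verdict.
Readings, each from a call of its own:
- get_time(): time.
- get_joint_pos(): joint angles.
- get_joint_vel(): joint speeds.
- get_joint_efforts(): joint torques, N m.
- get_ee_pos(): TCP position.
- get_eef_rot(): TCP orientation.
- get_contact_force(): force on the tool from outside, world axes, zero at the start.
- get_wrist_torque(): the same for the moment, N m.
- get_opening(): finger opening in m.
Only numpy, scipy, OpenCV 4.12 (cv2) and the standard library are available. Lean on these libraries where they do the work, as an engineer would, in place of code of your own. Each camera call takes 0.05 s, during which the arm holds its last target.

## Working session

There is one attempt and no reset: what is moved stays moved. The work goes in short steps, each a Python script; the robot and the scene stay as the last script left them, time stands still between calls to the robot, and variables do not carry over. Pictures are saved under pics/ and viewed, and the job is handed in when it is done.

```bash
mkdir -p pics; ls
python3 - <<'E'
from cell import *
import cv2
for n in ["top","scene"]:
    d=get_image(n); cv2.imwrite(f"pics/{n}0.png",d["frame"][:,:,::-1]); print(n,d["fx"],d["cx"],d["cy"],d["R"],d["t"])
print(get_time(),get_ee_pos(),get_eef_rot())
E
```

```text
pics
top 432.97885353611014 323.4374607158609 242.78612564942424 [[-0.00244362 -0.99998703 -0.0044678 ]
 [-0.99008571  0.00304685 -0.14043148]
 [ 0.14044327  0.00408035 -0.99008032]] [0.01912005 0.55825764 0.91591769]
scene 433.20898174380113 319.3103000648587 238.1275705487196 [[-0.87678185  0.48034425  0.0228691 ]
 [ 0.28434443  0.55619764 -0.78089207]
 [-0.38781676 -0.67816929 -0.62424721]] [ 0.44741037 -0.11959249  1.1567147 ]
0.1 [0.26052922 0.59489994 0.23792996] [-1.50454183  1.56924617 -1.91724029]
```

View pics/top0.png

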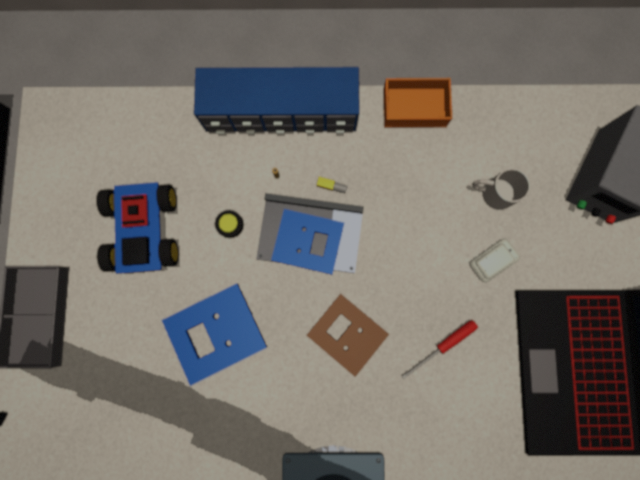

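View pics/scene0.png

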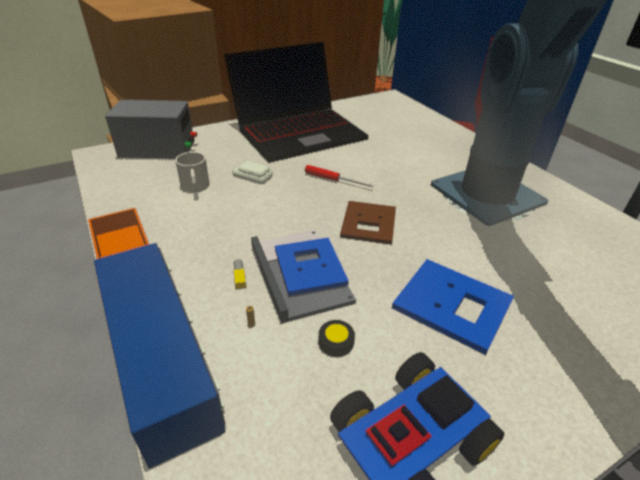

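```bash
cat > h.py <<'E'
from cell import *
import numpy as np, cv2
def ray(d,uv,z):
    R=np.array(d["R"]);t=np.array(d["t"]);c=-R.T@t
    v=R.T@np.array([(uv[0]-d["cx"])/d["fx"],(uv[1]-d["cy"])/d["fy"],1.])
    return c+v*(z-c[2])/v[2]
def proj(d,X):
    p=np.array(d["R"])@np.array(X)+np.array(d["t"]); return np.array([d["fx"]*p[0]/p[2]+d["cx"],d["fy"]*p[1]/p[2]+d["cy"]])
def bluemask(d,roi):
    hsv=cv2.cvtColor(d["frame"],cv2.COLOR_RGB2HSV)
    m=cv2.inRange(hsv,(100,130,60),(125,255,255)); k=np.zeros_like(m); x0,y0,x1,y1=roi; k[y0:y1,x0:x1]=255
    return m&k
def plate(d,roi,z):
    m=bluemask(d,roi)
    cs,_=cv2.findContours(m,cv2.RETR_EXTERNAL,cv2.CHAIN_APPROX_NONE)
    c=max(cs,key=cv2.contourArea)[:,0,:]
    P=np.array([ray(d,u,z)[:2] for u in c])
    r=cv2.minAreaRect((P*1000).astype(np.float32)); return r,cv2.boxPoints(r),cv2.contourArea(c)
E
python3 - <<'E'
from h import *
d=get_image("top"); s=get_image("scene")
print(plate(d,(262,200,365,285),.029)); print(plate(s,(265,230,352,300),.029))
a=cv2.resize(d["frame"][180:290,240:380],None,fx=5.5,fy=5.4,interpolation=cv2.INTER_CUBIC); cv2.imwrite("pics/tz.png",a[:,:,::-1])
a=cv2.resize(s["frame"][220:330,230:370],None,fx=5.5,fy=5.4,interpolation=cv2.INTER_CUBIC); cv2.imwrite("pics/sz.png",a[:,:,::-1])
E
```

```text
(((564.5073852539062, 53.57733917236328), (135.68380737304688, 116.80131530761719), 77.07560729980469), array([[ 4.9241238e+02,  5.1632690e-01],
       [ 6.0625464e+02, -2.5608047e+01],
       [ 6.3660242e+02,  1.0663835e+02],
       [ 5.2276013e+02,  1.3276273e+02]], dtype=float32), 3013.5)
(((566.0701293945312, 59.52646255493164), (144.32191467285156, 119.0459976196289), 76.78550720214844), array([[491.62744  ,   2.8830338],
       [607.52124  , -24.330536 ],
       [640.5128   , 116.16989  ],
       [524.619    , 143.38345  ]], dtype=float32), 2648.5)
```

View pics/tz.png

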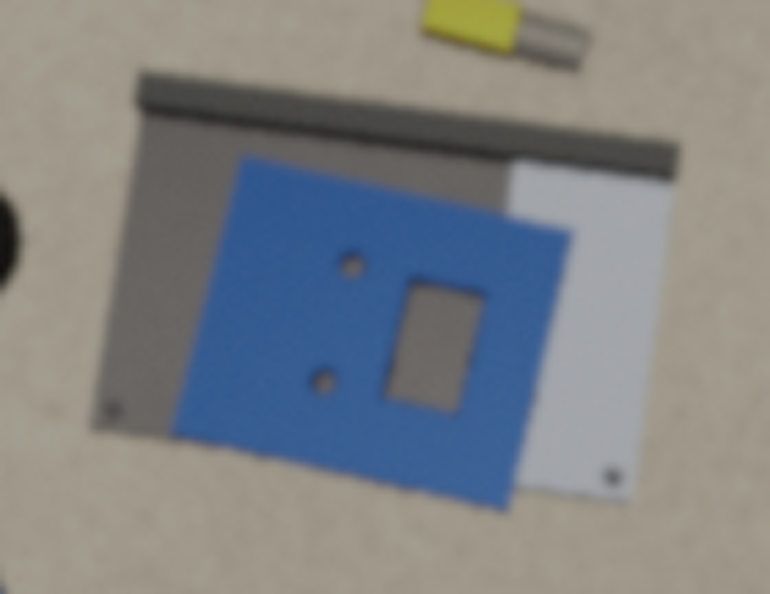

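View pics/sz.png

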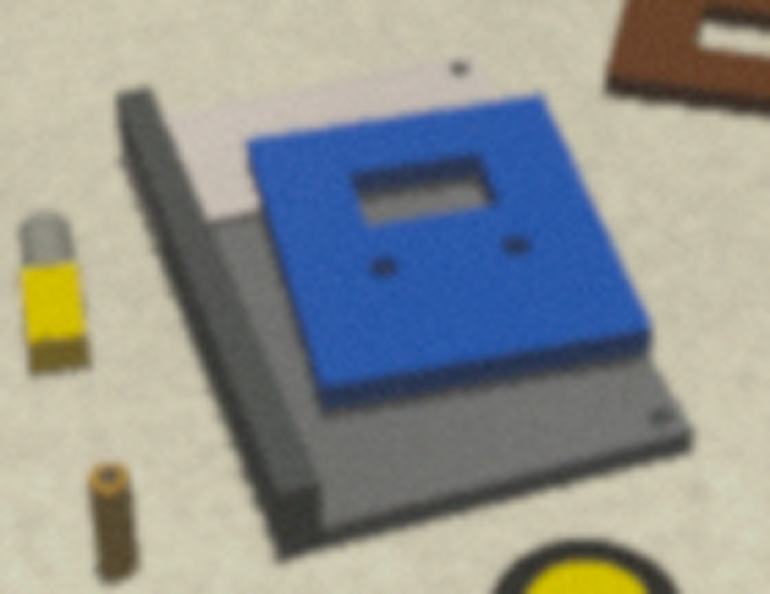

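```bash
cat > fit.py <<'E'
from h import *
d=get_image("top"); s=get_image("scene")
def pz(u,v,z): return ray(d,(240+(u+.5)/5.5-.5,180+(v+.5)/5.4-.5),z)*1000
def ps(u,v,z): return ray(s,(230+(u+.5)/5.5-.5,220+(v+.5)/5.4-.5),z)*1000
W=[];J=[];
for (f,u,v,z,jx,jy) in [(pz,95,430,.012,-75,70),(pz,633,500,.017,-75,-155),(pz,508,160,.017,60.5,-88),(pz,672,180,.017,60.5,-155),(pz,143,114,.012,60.5,70),
  (ps,692,432,.012,-75,70),(ps,210,221,.017,60.5,-88),(ps,322,524,.012,60.5,70)]:
    W.append(f(u,v,z)[:2]);J.append((jx,jy))
W=np.array(W);J=np.array(J,float)
for sl in (slice(0,5),slice(5,8),slice(0,8)):
    w=W[sl];j=J[sl];a=(w-w.mean(0));b=j-j.mean(0)
    th=np.arctan2((b[:,0]*a[:,1]-b[:,1]*a[:,0]).sum(),(a*b).sum()); R=np.array([[np.cos(th),-np.sin(th)],[np.sin(th),np.cos(th)]])
    t=w.mean(0)-R@j.mean(0); print(np.degrees(th),t); print((w-(j@R.T+t)).round(1).tolist())
def toj(p): return (R.T@(np.array(p)[:2]-t)).round(1)
print("holes top",[toj(pz(*h,.029)) for h in[(352,262),(322,379)]], "scene",[toj(ps(*h,.029)) for h in[(385,265),(517,244)]])
print("corners top",[toj(pz(*h,.029)) for h in[(243,157),(572,233),(510,510),(175,435)]])
print("corners scene",[toj(ps(*h,.029)) for h in[(323,390),(248,142),(543,97),(650,330)]])
print("motor,standoff")
E
python3 fit.py
```

```text
-7.624383223418384 [590.47685678  90.98431746]
[[-0.3, -2.1], [-0.7, 0.6], [0.1, 2.3], [0.1, 0.8], [0.8, -1.6]]
-9.429391552250108 [588.23234027  93.79375609]
[[1.3, -1.7], [-0.9, 2.2], [-0.4, -0.5]]
-7.929550769579267 [589.95367466  91.86092559]
[[-0.2, -3.3], [0.6, -0.7], [1.1, 1.7], [1.5, 0.1], [1.0, -2.1], [1.7, 1.9], [-5.1, 2.9], [-0.6, -0.4]]
holes top [array([  7.3, -29.1]), array([-42.8, -24. ])] scene [array([  4.8, -28. ]), array([-44.8, -22.8])]
corners top [array([45.3, 21.6]), array([  31.5, -116.4]), array([ -86. , -106.6]), array([-73.8,  31.5])]
corners scene [array([45.4, 25.7]), array([  31.7, -112.9]), array([ -86.5, -101.9]), array([-72.5,  35.7])]
motor,standoff
```

```bash
cat >> h.py <<'E'
TH=np.radians(-7.75); T0=np.array([.5903,.0913])
RJ=np.array([[np.cos(TH),-np.sin(TH)],[np.sin(TH),np.cos(TH)]])
def j2w(x,y,z): return [*(T0+RJ@np.array([x,y])/1000),z]
def w2j(p): return (RJ.T@(np.array(p)[:2]-T0))*1000
ATT=[0,np.pi/2,TH]
def rep(m=""): print(m,"t",round(get_time(),2),"tcp jig",w2j(get_ee_pos()).round(1),"z",round(get_ee_pos()[2],4),"F jig",(RJ.T@np.array(get_contact_force())[:2]).round(2),round(get_contact_force()[2],2))
E
python3 - <<'E'
from h import *
for q in [(-106,-50,.02),(-69,-50,.02),(0,-140,.02)]:print(solve_ik(j2w(*q),ATT))
set_gripper(0.0); rep()
move_to(j2w(-106,-50,.10),ATT); rep()
move_l(j2w(-106,-50,.0205),vel=.08,f_stop=4); rep()
print(move_l(j2w(-88,-50,.0205),vel=.04,f_stop=6)); rep()
d=get_image("top");cv2.imwrite("pics/t1.png",d["frame"][170:300,230:390][:,:,::-1].repeat(4,0).repeat(4,1))
E
```

```text
[-0.23264803  0.63241478  0.02802479  2.09135241 -0.04078437  0.41832143
  1.26276324]
[-0.21481252  0.66731338  0.03701508  2.00207682 -0.05029003  0.47304841
  1.29457593]
[-0.0381402   0.72627568  0.05675043  1.85879413 -0.07114606  0.55846037
  1.50020838]
 t 1.6 tcp jig [-394.5  455.1] z 0.2387 F jig [-0.53  0.42] 0.68
 t 3.74 tcp jig [-105.8  -48.9] z 0.1002 F jig [ 0.61 -0.1 ] -0.04
 t 4.88 tcp jig [-105.6  -49.9] z 0.0209 F jig [0.27 0.33] -0.65
False
 t 5.48 tcp jig [-87.9 -50. ] z 0.0205 F jig [-0.64  0.19] 0.6
```

View pics/t1.png

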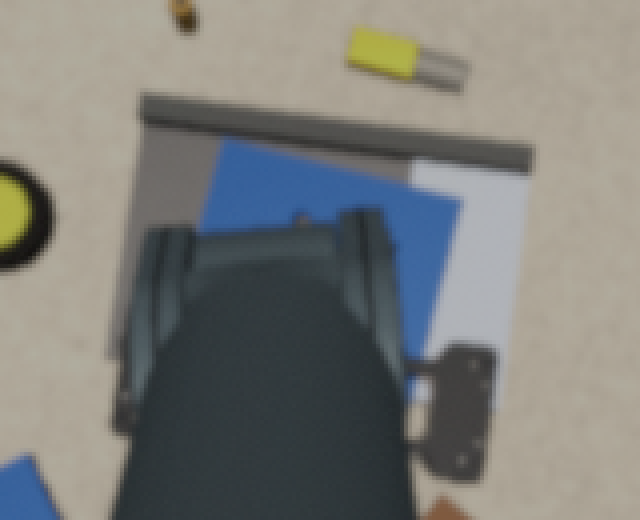

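The wrist covers most of the plate. Its far edge (zoom 220,140 to 460,200) is still visible and not yet at the fence, so I'll keep pushing.

Run:
```python
from h import *
print(move_l(j2w(-64,-52,.0205),vel=.03,f_stop=5)); rep()
d=get_image("top");cv2.imwrite("pics/t2.png",d["frame"][170:300,230:390][:,:,::-1].repeat(4,0).repeat(4,1))
```

```text
True
 t 6.13 tcp jig [-71.6 -51.9] z 0.0199 F jig [ 0.48 -0.01] 0.51
```

View pics/t2.png

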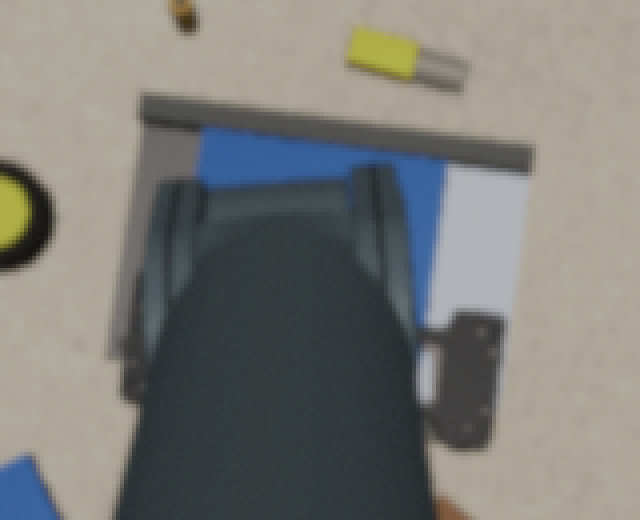

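The plate now looks flush with the fence. I'll press once more to confirm, then back off and look.

Run:
```python
from h import *
print(move_l(j2w(-64,-52,.0205),vel=.015,f_stop=5)); rep()
move_l(j2w(-90,-52,.0205),vel=.08); move_l(j2w(-95,-52,.09),vel=.2)
move_to(j2w(-60,-160,.09),ATT); move_l(j2w(0,-165,.09),vel=.2); rep()
d=get_image("top");cv2.imwrite("pics/t3.png",cv2.resize(d["frame"][180:290,240:380],None,fx=5.5,fy=5.4,interpolation=cv2.INTER_CUBIC)[:,:,::-1])
s=get_image("scene");cv2.imwrite("pics/s3.png",cv2.resize(s["frame"][220:330,230:370],None,fx=5.5,fy=5.4,interpolation=cv2.INTER_CUBIC)[:,:,::-1])
```

```text
True
 t 6.51 tcp jig [-71.7 -52.1] z 0.0194 F jig [-0.05 -1.11] -0.07
 t 8.36 tcp jig [  -0.6 -163.4] z 0.0891 F jig [-0.73  0.64] -0.52
```

View pics/t3.png

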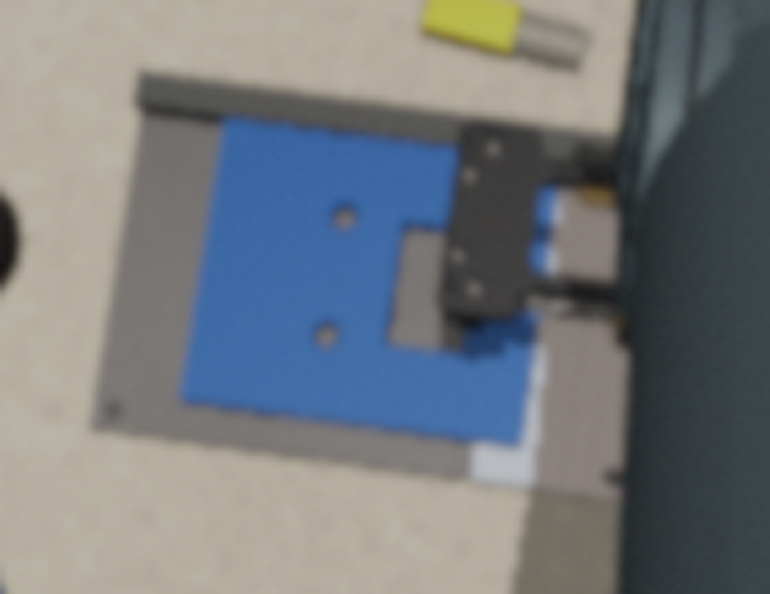

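View pics/s3.png

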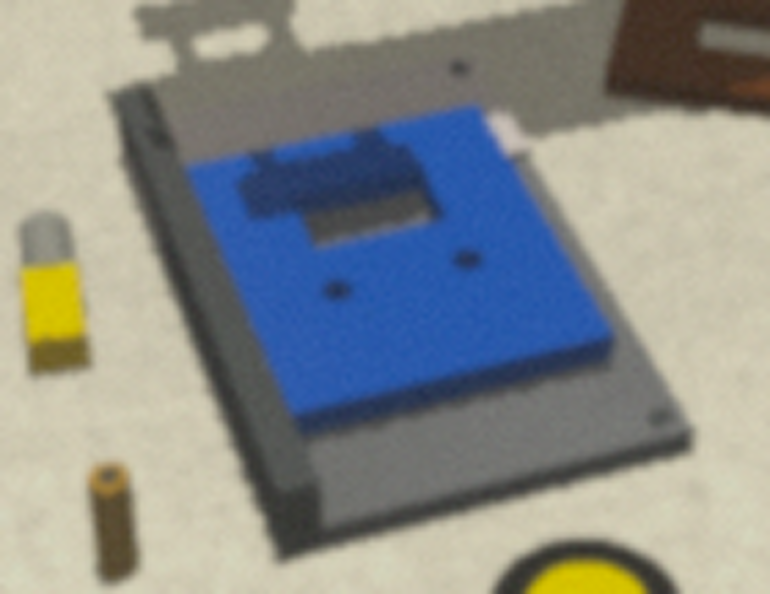

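The plate is flush: the edge slopes match (6.4° plate, 6.2° fence in the image). The holes, at zoom (345,215) and (327,333), are about 25 mm short. Next is the rear push.

Run:
```python
from h import *
move_l(j2w(0,-148,.06),vel=.15); print(move_l(j2w(0,-148,.0205),vel=.06,f_stop=4)); rep()
hit=move_l(j2w(2,-112,.0205),vel=.04,f_stop=6); rep(hit)
d=get_image("top");cv2.imwrite("pics/t4.png",cv2.resize(d["frame"][180:290,240:380],None,fx=5.5,fy=5.4,interpolation=cv2.INTER_CUBIC)[:,:,::-1])
```

```text
False
 t 9.65 tcp jig [ 1.00e-01 -1.48e+02] z 0.0206 F jig [ 0.11 -0.23] -0.23
False t 10.7 tcp jig [   2.2 -112. ] z 0.0205 F jig [ 0.91 -0.19] 0.32
```

View pics/t4.png

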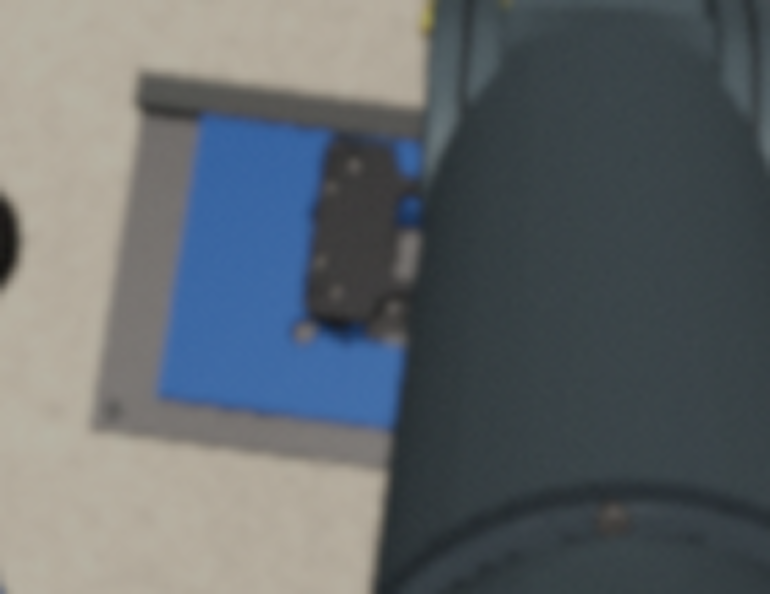

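The front edge advanced about 9 mm (corner now at zoom 160,398) and is still along the fence. I'll continue until the pins stop it.

Run:
```python
from h import *
hit=move_l(j2w(3,-88,.0205),vel=.025,f_stop=4.5); rep(hit)
d=get_image("top");cv2.imwrite("pics/t5.png",cv2.resize(d["frame"][180:290,240:380],None,fx=5.5,fy=5.4,interpolation=cv2.INTER_CUBIC)[:,:,::-1])
s=get_image("scene");cv2.imwrite("pics/s5.png",cv2.resize(s["frame"][220:330,230:370],None,fx=5.5,fy=5.4,interpolation=cv2.INTER_CUBIC)[:,:,::-1])
```

```text
True t 11.43 tcp jig [  2.7 -95.6] z 0.0205 F jig [ 0.85 -1.17] 3.17
```

View pics/t5.png

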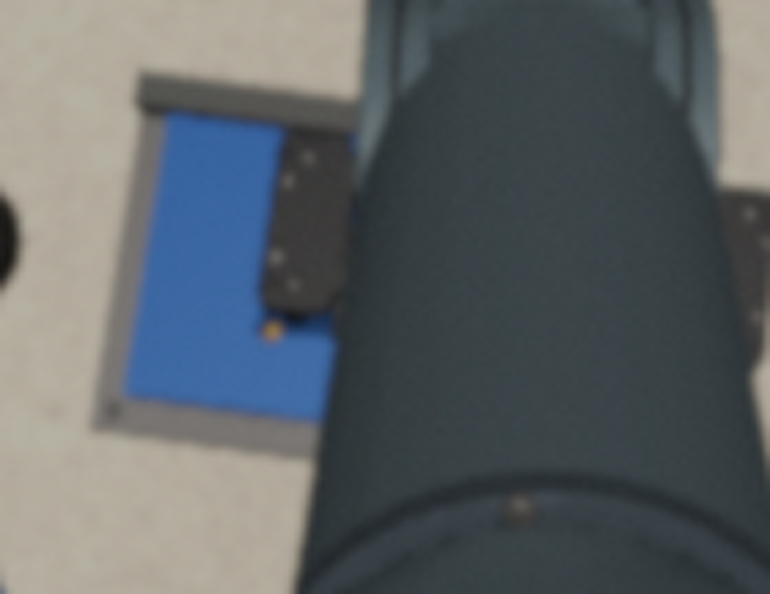

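View pics/s5.png

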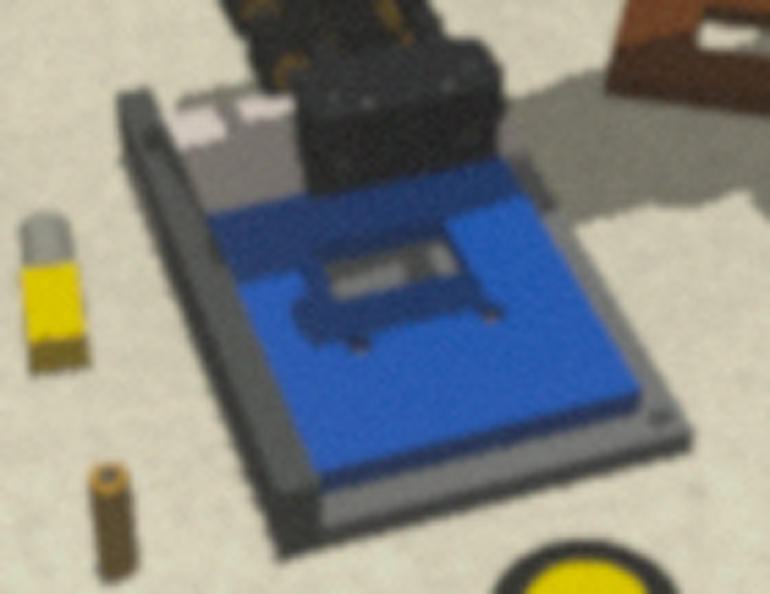

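A brass pin shows in the near hole at (272,330). I'll back the hand off for a clear view.

Run:
```python
from h import *
move_l(j2w(2,-125,.0205),vel=.08); move_l(j2w(2,-135,.10),vel=.2); move_to(j2w(-130,-210,.20),ATT); rep()
d=get_image("top");cv2.imwrite("pics/t6.png",cv2.resize(d["frame"][180:290,240:380],None,fx=5.5,fy=5.4,interpolation=cv2.INTER_CUBIC)[:,:,::-1])
s=get_image("scene");cv2.imwrite("pics/s6.png",cv2.resize(s["frame"][220:330,230:370],None,fx=5.5,fy=5.4,interpolation=cv2.INTER_CUBIC)[:,:,::-1])
```

```text
t 13.35 tcp jig [-129.4 -209.2] z 0.1993 F jig [0.8  0.11] -0.62
```

View pics/t6.png

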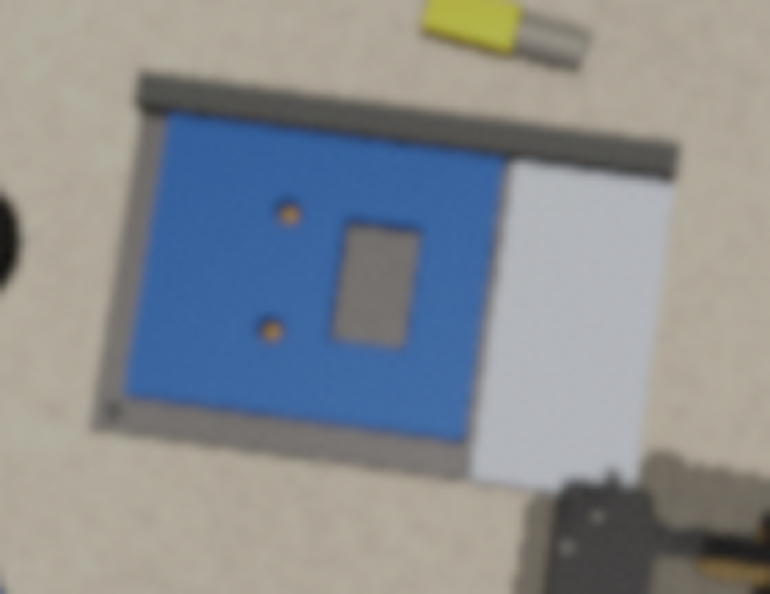

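View pics/s6.png

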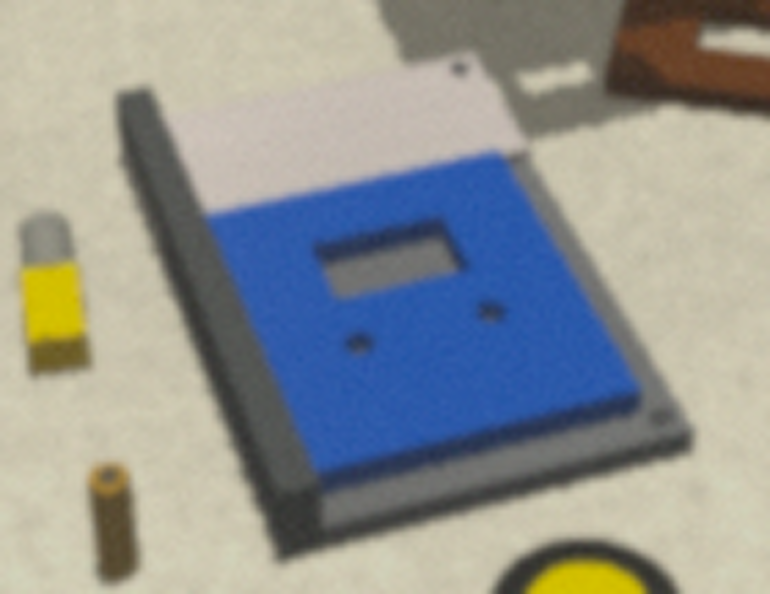

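Run:
```python
from h import *
d=get_image("top"); s=get_image("scene")
P=lambda c:c["fx"]*0 or np.diag([1,1,1])@np.array([[c["fx"],0,c["cx"]],[0,c["fy"],c["cy"]],[0,0,1]])@np.c_[np.array(c["R"]),np.array(c["t"])]
def tri(a,b):
    a=np.array([240+(a[0]+.5)/5.5-.5,180+(a[1]+.5)/5.4-.5]);b=np.array([230+(b[0]+.5)/5.5-.5,220+(b[1]+.5)/5.4-.5])
    X=cv2.triangulatePoints(P(d),P(s),a,b)[:,0];X=X[:3]/X[3];return w2j(X).round(1),(X[2]*1000).round(1)
print("start (29): FF,RF,RN,FN,h1,h0")
for a,b in [((243,157),(323,390)),((572,233),(248,142)),((510,510),(543,97)),((175,435),(650,330)),((352,262),(385,265)),((322,379),(517,244))]:print(tri(a,b))
print("now (24)")
for a,b in [((168,115),(318,472)),((503,155),(208,215)),((467,440),(497,152)),((127,397),(638,388)),((289,212),(358,342)),((271,329),(491,311))]:print(tri(a,b))
print("jig ledge corner (17), bed corner(12)",tri((510,160),(210,221)),tri((95,430),(692,432)))
```

```text
start (29): FF,RF,RN,FN,h1,h0
(array([44.9, 22.7]), np.float64(25.8))
(array([  30.7, -115.8]), np.float64(26.5))
(array([ -87.7, -105.2]), np.float64(26.0))
(array([-74.2,  32.9]), np.float64(25.4))
(array([  5.5, -28.1]), np.float64(29.2))
(array([-44.3, -22.9]), np.float64(28.9))
now (24)
(array([58.4, 56.6]), np.float64(23.9))
(array([ 58.3, -82.6]), np.float64(24.4))
(array([-60.6, -84.4]), np.float64(20.8))
(array([-60.4,  55. ]), np.float64(21.5))
(array([24.9,  0.8]), np.float64(22.4))
(array([-25.3,   1.2]), np.float64(22.1))
jig ledge corner (17), bed corner(12) (array([ 57.4, -85.5]), np.float64(18.8)) (array([-75.3,  68.6]), np.float64(7.3))
```

Both views put the holes within about 1 mm of (±25, 0), and the hole mouths are about 7 mm lower than at the start. I'll take one close look with the wrist camera.

Run:
```python
from h import *
move_to(j2w(-60,-20,.20),ATT); 
w=get_image("wrist");cv2.imwrite("pics/w7.png",w["frame"][:,:,::-1])
print("cam pos",w2j(-np.array(w["R"]).T@w["t"]), proj(w,j2w(25,0,.017)),proj(w,j2w(-25,0,.017)),proj(w,j2w(25,0,.024)),proj(w,j2w(-25,0,.024)))
```

```text
cam pos [-140.51673913  -21.12462376] [347.53170059 298.69795777] [348.44067765 249.88830401] [347.94280204 302.05120737] [348.88797411 252.44140857]
```

View pics/w7.png

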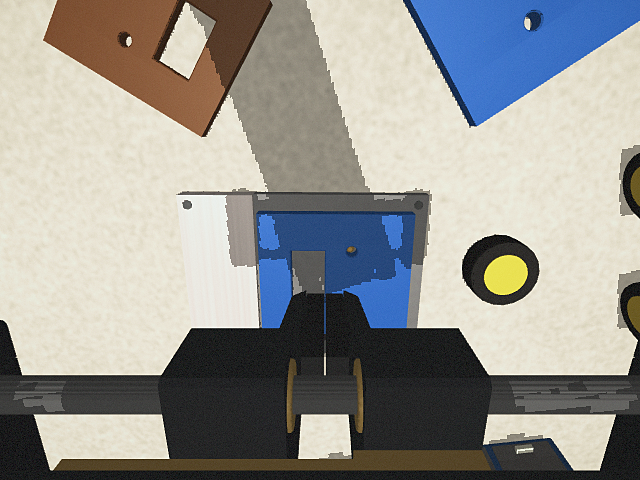

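Run:
```python
from h import *
move_to(j2w(90,-8,.17),ATT); 
w=get_image("wrist");f=w["frame"]
print(f.shape,[proj(w,j2w(x,0,z)).round(1).tolist() for z in(.017,.024) for x in(25,-25)])
cv2.imwrite("pics/w8.png",f[:,:,::-1])
```

```text
(480, 640, 3) [[336.7, 140.9], [337.2, 70.0], [337.0, 141.4], [337.5, 68.8]]
```

View pics/w8.png

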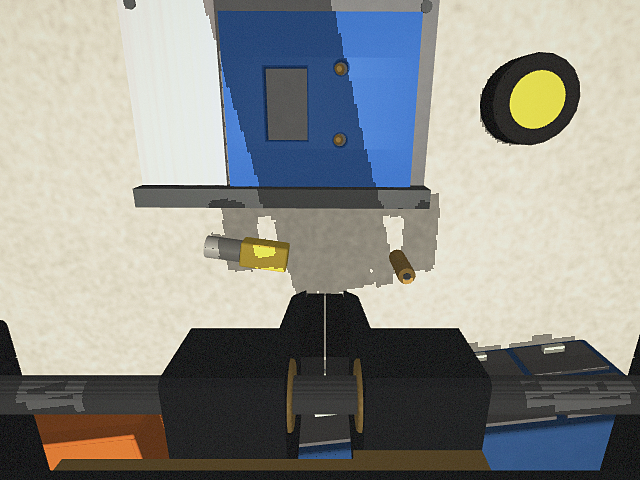

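Both pins sit concentric in the holes, at (340,69) and (340,140). The plate is parallel to the jig, with a gap to the ledge. I'll raise the hand and hand the job in.

Run:
```python
from h import *
move_to(j2w(-60,-230,.25),ATT); hold(.5)
d=get_image("top");cv2.imwrite("pics/t9.png",d["frame"][:,:,::-1])
rep(); job_done()
```

```text
t 16.77 tcp jig [ -60.  -229.9] z 0.2499 F jig [-1.14  0.41] 0.83
the job is handed in; nothing more can be done
```

View pics/t9.png

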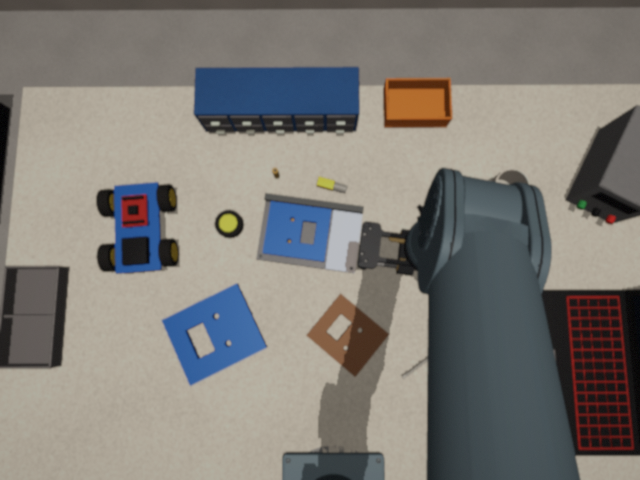

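The plate is seated over both pins. I pushed it flush against the fence with the shut fingertips, then slid it along the fence from its rear face until it dropped. I then moved the hand clear and handed in at 16.8 s.

**Seating:**
- The wrist picture shows both brass pins concentric in the holes.
- Triangulated holes lie at jig (24.9, 0.8) and (-25.3, 1.2) mm, against (±25, 0).
- The rear side is past the ledge with a small gap.

**Height:** The hole mouths measured about 22 mm, down from 29 mm, where 24 mm is expected. The two corners next to the fence appeared to have dropped only about 2 mm. I put this down to the fence hiding them in the scene view and did not confirm it separately.

**Rest of the table:** In the last picture everything visible is where it started. The arm hid the mouse, most of the mug and most of the screwdriver, but no move went near them. The force stops were set at 4–6 N, and no reading I took came near the limits.

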